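# Let the spice jar out of the roll-out rack

### The arm

A 6-joint arm with a two-finger parallel gripper is mounted at the origin on a cart in front of the work surface, level with it; the furniture and walls round the work are solid. World frame = base frame: x ahead of the robot, y to its left, z up, the work surface at z = 0. Lengths are in m, angles in rad, forces in N, time in s.
With the tool pointing down it reaches from about 0.35 to 0.725 m from the base axis. Payload 4.3 kg.
Tool frame: the origin (TCP) lies at the very end of the fingers, on their centre line; the grasp point (between the pads) lies 19 mm behind it (arm.tcp_to_grasp is the distance from the TCP to the grasp point, in m); z points along the fingers, x is the direction in which the jaws open and shut, and the axes are right-handed (so a half turn about z gives the same grasp; the last joint's range is limited). The gripper opens to 85 mm and grips with 20 to 120 N. Pads are 22 mm wide; open, the fingers measure 114 mm over their backs; the gripper's body (76 mm by 85 mm) begins 54 mm behind the grasp point. The pads swing forward as they close: fully open they stand 13 mm farther back than shut.
Start: joints at [1.01, 0.377, 0.081, 1.274, 0, 1.46], TCP at [0.251, 0.518, 0.231] pointing down, gripper open.
Joint ranges: [-2.72, 2.72], [-0.84, 1.66], [-1.02, 1.22], [-1.77, 2.12], [-1.37, 1.28], [-3.14, 3.14]. Speed limits (rad/s): [2.57, 2.57, 3.14, 3.14, 3.14, 3.14].

### API

Orientations are given as a unit quaternion [x, y, z, w].
In Python, from rig import monitor, viewer, arm gives the robot as it stands. The module is installed in compiled form; this text tells all that it offers.
- The arm moves only by the tool carry_out, never from a script. Its argument "rows" is a list that holds one entry, the list of rows, each a list of 7 numbers: the turn, a rotation vector about the tool's x, y, z in degrees, then the shift along the tool's x, y, z in m, then the finger opening in m, from 0 to 0.0854. In form: [[[wx, wy, wz, dx, dy, dz, gripper], ...]]. A call has 1 to 5 rows; each row is the pose to reach, as a shift and turn from the pose commanded when the call began, along the tool's axes at that moment; what a row does not reach only later rows make up. A row lasts 1/12 s, in which the tool goes at most 41.7 mm and 7.16 degrees, less where a joint would pass 70% of its speed; a pose out of reach is approached as far as the arm can. A call with a gripper value outside its range is refused whole. The fingers move at their own pace and stop on an object; "newtons" is the grip in N (left out, the last holds). Time passes only in rows, so rows that repeat a pose let the fingers close. It gives the time, the measured TCP pose, the force and the opening at its end, in the units of the state.
- monitor.get_obs(): the state, without advancing time (a new reading comes with each control period).
- viewer.camera(name): name is "scene" or "top" or "wrist"; returns a dict with "color" (420x560x3 uint8, red, green, blue), "z_map" (420x560 float32, m along the optical axis (not along the pixel's ray), 0 where there is no reading), "fx", "fy", "cx", "cy" (pixels), "k1" (the pictures are not rectified: a ray, as slopes to the right and down, at radius r is drawn at 1 + k1 r^2 times it, then the intrinsics apply), "view" (4x4, takes a point from world to camera coordinates); the wrist camera has in their place "tool_from_camera" (4x4, takes a point from camera to tool coordinates, whose origin is the TCP and whose axes are the tool frame's). Camera axes: x right, y up, looking along -z (the intrinsics and any distortion apply to the point x, -y, -z); pixel columns grow to the right and rows downward; lengths in m; the calibration is good to about 2 mm. A picture is of the moment at which its call begins: read the wrist's pose just before it.
- arm.hand_in(): hands the job in, once; it reports no verdict.
The state is a dict: "clock": time; "q": joint angles; "dq": joint speeds; "effort": joint torques, N m; "eef_pos": TCP position; "tool_rot": TCP orientation; "ft_force": force on the tool from outside, world axes, zero at the start; "wrist_torque": the same for the moment, N m; "finger_gap": opening from 0.0 (shut) to 1.0 (fully open).
Only numpy, scipy, OpenCV 4.12 (cv2) and the standard library are available. Lean on these libraries where they do the work, as an engineer would, in place of code of your own. Each camera call takes 0.05 s, during which the arm holds its last target.

### The job

One lane of the roll-out rack holds a spice jar, the other a bare-metal tin. With the fingertips press down the paddle on the end of the rocking lever over the jar's lane, so that its wire gate lifts, keep it down until the jar has rolled into the trough at the rack's low end, then let the lever go so that the gate drops shut behind the jar. Do not touch the jar or the tin, do not work the other lever, leave the tin behind its gate and leave the things around the rack where they are.

Things in the scene. Friction and masses are not known exactly. Their poses are not given: they have to be found in the camera images.
- rack: fixed wooden two-lane rack, 240 mm long (its x -150 to +90 mm), 243 wide, walls 65 high; wall lugs carry a steel axle (x = +35, z = 115 mm). Origin: on the worktop, mid width. It stands sideways: its x (to its rear) points to the robot's left (within 12 degrees), y toward the robot, z up. Lanes slope 12 degrees down to the 50 mm front board. One lever rocks over each lane; the jar and the tin lie across the lanes, one in each, in either order.
- near_gate (a point): middle of the bottom bar of the near lane's wire gate (U of 6 mm steel wire, 86 mm wide, 66 mm deep) on the lever's front end. Shut, it hangs at rack x = -50 mm, z = 55 mm, in front of the jar or tin; the space from there to the front board is the pick-up trough.
- far_gate (a point): middle of the bottom bar of the far lane's wire gate (U of 6 mm steel wire, 86 mm wide, 66 mm deep) on the lever's front end. Shut, it hangs at rack x = -50 mm, z = 55 mm, in front of the jar or tin; the space from there to the front board is the pick-up trough.
- near_paddle (a point): top middle of the press paddle at the rear end of the lever over the near (+y) lane: steel plate, 46 mm along the rack's x, 36 wide, 5 thick, dark pad, behind the rear wall at rack x = +111, y = 59.5 mm off centre. At rest 134 mm above the worktop, sloping 14 degrees up to the rear; pressed straight down it goes 38 mm down to its stop, hardly shifting sideways, then slopes 14 degrees down.
- far_paddle (a point): top middle of the press paddle at the rear end of the lever over the far (-y) lane: steel plate, 46 mm along the rack's x, 36 wide, 5 thick, dark pad, behind the rear wall at rack x = +111, y = 59.5 mm off centre. At rest 134 mm above the worktop, sloping 14 degrees up to the rear; pressed straight down it goes 38 mm down to its stop, hardly shifting sideways, then slopes 14 degrees down.
- near_lever (a joint): the near lever, rad. 0 = at rest, gate fully down; grows as the paddle is pressed down and the gate rises; stop at 0.5. The gate clears the jar from about 0.25. A spring brings it back to 0; 3 to 4.5 N at the paddle hold it fully down.
- far_lever (a joint): the far lever, rad. 0 = at rest, gate fully down; grows as the paddle is pressed down and the gate rises; stop at 0.5. The gate clears the jar from about 0.25. A spring brings it back to 0; 3 to 4.5 N at the paddle hold it fully down.
- spice_jar: glass spice jar with a wide green screw cap and a printed paper label, 46 mm diameter, 106 mm long, about 0.1 kg, lying on its side across one lane, axis along the rack's y. Origin: centre of its base end; z axis along the jar to the cap. With the gate up it rolls to the front board by itself in less than 1 s.
- jar_mid (a point): the middle of the spice jar, on its axis. Behind the gate it lies at x = -23 mm, z = 60 mm, y = +59.5 or -59.5 mm in the rack's frame; in the trough at about x = -122 mm, z = 39 mm.
- tin_mid (a point): the middle of the bare-metal ribbed tin, a straight cylinder without a cap, 45 mm diameter, 106 mm long, that lies in the other lane in the same way
- tea_box: bystander: a printed cardboard tea box, 54x68 mm, 92 mm tall, loose on the worktop beside the rack; origin at the centre of its underside
- garlic: bystander: a garlic bulb, 54 mm, loose on the worktop beside the rack; origin at the centre of its underside
- salt_shaker: bystander: a salt shaker, 44 mm across, 90 mm tall, loose on the worktop beside the rack; origin at the centre of its underside
- teaspoon: bystander: a steel teaspoon, 139 mm long, loose on the worktop beside the rack; origin at the centre of its underside
- peg: bystander: a wooden clothes peg, 72 mm long, loose on the worktop beside the rack; origin at the centre of its underside
- tin: the same tin; origin at the centre of one end, z axis along it
Not all that is in view belongs to the job. Leave any orange, purple or red look-alike of the tin alone.

How it is judged:
By the outcome, as a careful person would: the job done as asked, in the order asked, and still so for the second after the job is handed in, with the robot touching nothing.
It also fails if it takes over 32 s, if anything falls off the work surface, if the arm or the gripper's body presses on something with over 40 N, if the wrist force passes 120 N, or if a joint passes its speed limit or range.

## Working session

There is one attempt and no reset: what is moved stays moved. The work goes in short steps, Python scripts to look and compute and a tool call to move; the robot and the scene stay as the last step left them, time stands still between calls to the robot, and variables do not carry over. Pictures are saved under pics/ and viewed, and the job is handed in when it is done.

Besides the shell and the picture viewer there is one more tool, called as name(argument=value, ...), one argument or row to a line, values as JSON. carry_out: Moves the arm, as the interface text tells. Its arguments: {"type":"object","properties":{"rows":{"type":"array"},"newtons":{"type":"number"}},"required":["rows"]}

```bash
mkdir -p pics; cat > h.py <<'E'
import numpy as np,cv2
from rig import monitor,viewer,arm
def save(n,f):
    c=viewer.camera(n); cv2.imwrite(f'pics/{f}.png',c['color'][:,:,::-1]); np.savez(f'{f}.npz',**c); return c
def world(c,u,v,d=None):
    fx,fy,cx,cy,k1=[float(c[k]) for k in('fx','fy','cx','cy','k1')]
    if d is None:
        p=c['z_map'][v-1:v+2,u-1:u+2]; d=np.median(p[p>0])
    a=cv2.undistortPoints(np.array([[[u,v]]],float),np.array([[fx,0,cx],[0,fy,cy],[0,0,1]]),np.array([k1,0,0,0.]))[0,0]
    return (np.linalg.inv(c['view'])@np.array([a[0]*d,-a[1]*d,-d,1]))[:3]
E
python3 - <<'E'
from h import *
o=monitor.get_obs(); print(o)
save('top','top0');save('scene','scene0')
E
```

```text
{'clock': 0.0, 'q': array([ 1.00969539e+00,  3.78096827e-01,  7.95918566e-02,  1.27438914e+00,
       -2.53430534e-05,  1.46051560e+00]), 'dq': array([-2.24239745e-04,  7.36281090e-04, -1.42959918e-03,  6.82427324e-04,
        4.18937598e-04, -2.43020692e-05]), 'effort': array([-6.28335511e-05, -4.63606310e+01,  2.69875824e+01,  2.07947037e-02,
       -2.20987758e-04,  2.55188127e-05]), 'eef_pos': array([0.25016262, 0.51698481, 0.23032842]), 'tool_rot': array([ 8.47260981e-01,  5.31175799e-01, -9.39098637e-04,  4.67367912e-04]), 'ft_force': array([-0.39303409,  1.37034605,  0.43203244]), 'wrist_torque': array([ 0.01064037, -0.00277835, -0.07214067]), 'finger_gap': 0.9966725907657096}
```

View pics/top0.png

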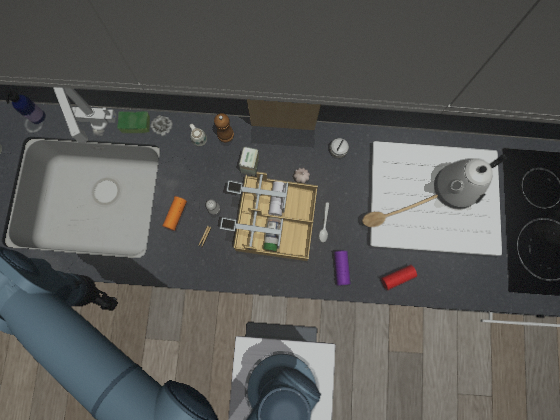

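View pics/scene0.png

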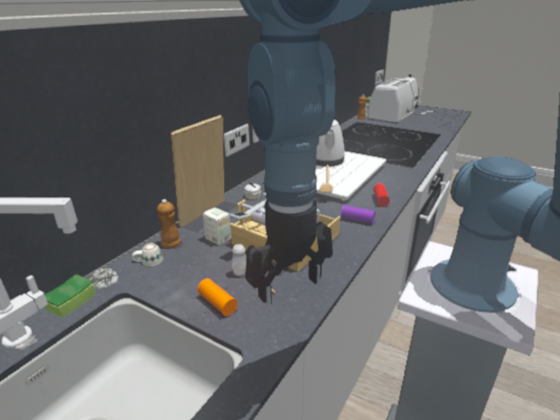

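```bash
python3 - <<'E'
from h import *
c=dict(np.load('top0.npz'))
im=c['color'][130:280,180:350,::-1]
cv2.imwrite('pics/crop0.png',cv2.resize(im,None,fx=4.5,fy=4,interpolation=cv2.INTER_CUBIC))
for n,p in dict(nearpad=(228,225),farpad=(235,187),cap=(271,245),center=(240,120)).items(): print(n,world(c,*p))
E
```

```text
nearpad [0.48126622 0.20096046 0.13495965]
farpad [0.60333372 0.19148909 0.13261989]
cap [0.43744229 0.06645978 0.08190212]
center [ 0.88946659  0.21346261 -0.00101853]
```

View pics/crop0.png

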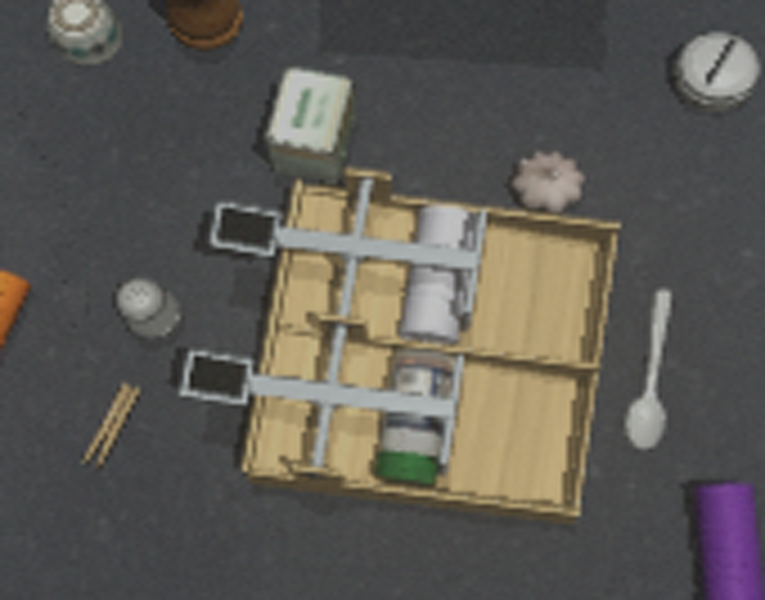

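```bash
python3 - <<'E'
from h import *
from scipy.spatial.transform import Rotation as R
c=dict(np.load('top0.npz'))
for box in ((215,238,214,236),(220,245,176,198)):
  P=np.array([world(c,u,v,c['z_map'][v,u]) for v in range(box[2],box[3]) for u in range(box[0],box[1]) if c['z_map'][v,u]>0])
  P=P[(P[:,2]>.12)&(P[:,2]<.15)]
  print(len(P),P.min(0),P.max(0),P.mean(0))
c2=c
for n,p in dict(shaker=(211,205),tea=(249,154),jar=(272,228),tin=(279,190),capend=(271,245),corner=(237,248)).items(): print(n,world(c,*p))
o=monitor.get_obs();Rm=R.from_quat(o['tool_rot'])
print(Rm.as_matrix())
for z in (.2,.145): print(Rm.inv().apply(np.array([.483,.200,z])-o['eef_pos']))
E
```

```text
184 [0.46685058 0.17375151 0.122212  ] [0.50200014 0.22518641 0.14307248] [0.48416258 0.20034319 0.13374731]
181 [0.58477392 0.16297661 0.12261883] [0.62244788 0.21640266 0.1436865 ] [0.60266796 0.19152346 0.13359397]
shaker [0.5499523  0.26716458 0.09005506]
tea [0.73053631 0.1615235  0.09001158]
jar [0.49085381 0.06738143 0.08704437]
tin [0.61861173 0.05450258 0.07969691]
capend [0.43744229 0.06645978 0.08190212]
corner [0.42270875 0.17422178 0.06049445]
[[ 4.35744474e-01  9.00069870e-01 -9.91657466e-04]
 [ 9.00068434e-01 -4.35745562e-01 -1.61840481e-03]
 [-1.88878774e-03 -1.87348630e-04 -9.99998199e-01]]
[-0.18385018  0.34769114  0.0307154 ]
[-0.18374629  0.34770144  0.08571531]
```

carry_out(
  rows=[
    [[0,0,-4,-0.016,0.031,0,0],[0,0,-8,-0.033,0.062,0,0],[0,0,-12,-0.049,0.093,0,0],[0,0,-17,-0.065,0.124,0,0],[0,0,-21.5,-0.082,0.155,0,0]],
  ],
)

```text
clock: 0.52
eef_pos: [0.3547, 0.3748, 0.2308]
tool_rot: [0.732, 0.682, -0.0, -0.0]
ft_force: [0.3, -0.0, 0.8]
finger_gap: 0.301
```

```bash
cat > t.py <<'E'
from h import *
from scipy.spatial.transform import Rotation as R
o=monitor.get_obs();Rm=R.from_quat(o['tool_rot'])
print(o['clock'],o['eef_pos'],Rm.as_euler('xyz',degrees=True),o['ft_force'],o['finger_gap'])
print(Rm.inv().apply(np.array([.4845,.2005,.165])-o['eef_pos']))
E
python3 t.py
```

```text
0.5167 [0.35469991 0.37481092 0.23084434] [-1.79969407e+02  2.95937371e-02  8.59448677e+01] [ 0.25259455 -0.04746224  0.75884823] 0.3007646384447206
[-0.16466151  0.14183694  0.06585368]
```

carry_out(
  rows=[
    [[0,0,0,-0.03,0.026,0,0],[0,0,0,-0.06,0.052,0,0],[0,0,0,-0.09,0.078,0,0],[0,0,0,-0.12,0.104,0,0],[0,0,0,-0.145,0.126,0,0]],
  ],
)

```text
clock: 0.93
eef_pos: [0.4699, 0.2198, 0.231]
tool_rot: [0.734, 0.679, -0.0, 0.0]
ft_force: [0.6, 0.5, -0.2]
finger_gap: 0.0
```

carry_out(
  rows=[
    [[0,0,0,-0.019,0.016,0.01,0],[0,0,0,-0.019,0.016,0.03,0],[0,0,0,-0.019,0.016,0.045,0],[0,0,0,-0.019,0.016,0.055,0],[0,0,0,-0.019,0.016,0.055,0]],
  ],
)

```text
clock: 1.35
eef_pos: [0.4816, 0.2013, 0.1737]
tool_rot: [0.733, 0.68, -0.002, -0.001]
ft_force: [-1.0, -0.9, 0.3]
finger_gap: 0.001
```

```bash
python3 t.py; python3 - <<'E'
from h import *
c=save('wrist','w1');save('top','t1');save('scene','s1')
E
```

```text
1.35 [0.48156455 0.20134535 0.17365016] [-1.79717262e+02  9.59319316e-02  8.56575927e+01] [-1.01221087 -0.93548959  0.33784618] 0.0005395992659073871
[-0.00060617  0.00303368  0.00863632]
```

View pics/w1.png

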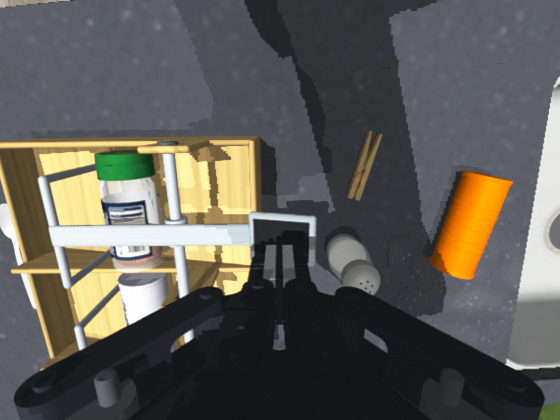

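View pics/t1.png

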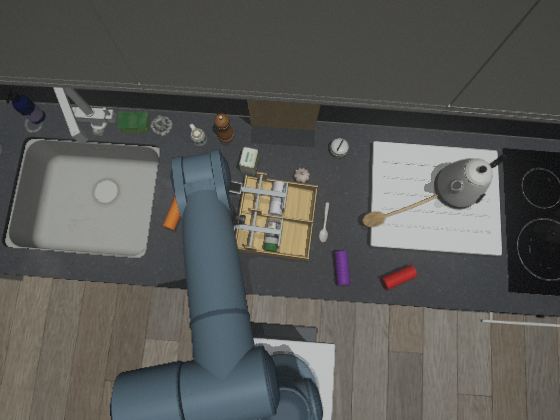

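View pics/s1.png

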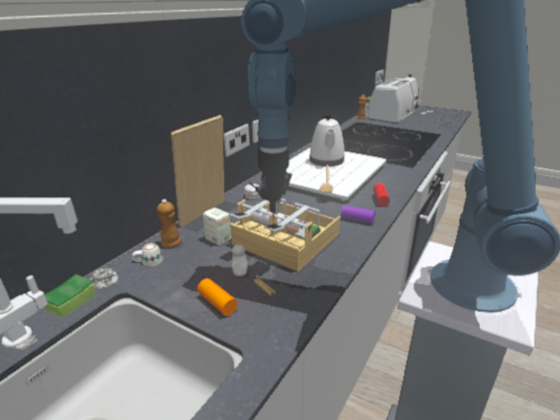

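carry_out(
  rows=[
    [[0,0,0,0,0.003,0.015,0],[0,0,0,0,0.003,0.03,0],[0,0,0,0,0.003,0.045,0],[0,0,0,0,0.003,0.06,0],[0,0,0,0,0.003,0.07,0]],
  ],
)

```text
clock: 1.92
eef_pos: [0.488, 0.2028, 0.1071]
tool_rot: [0.733, 0.68, 0.002, 0.001]
ft_force: [-0.3, 0.7, 4.4]
finger_gap: -0.001
```

```bash
python3 t.py; python3 - <<'E'
from h import *
c=save('wrist','w2')
E
```

```text
1.9167 [0.48795534 0.20284341 0.10710041] [ 1.79807500e+02 -9.88886765e-02  8.57275560e+01] [-0.3294967   0.65603709  4.4369255 ] -0.0005765729712181257
[-0.00249439 -0.00307659 -0.05791465]
```

View pics/w2.png

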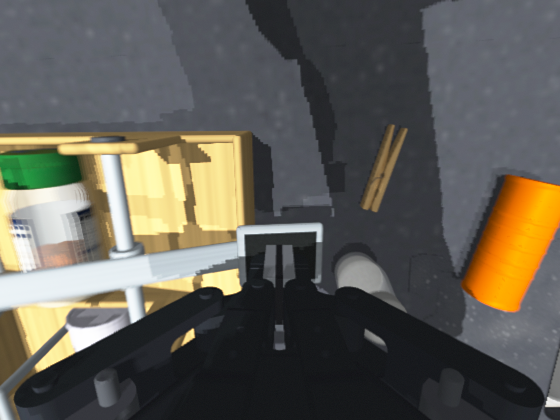

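carry_out(
  rows=[
    [[0,0,0,0,-0.002,0.004,0],[0,0,0,0,-0.002,0.008,0],[0,0,0,0,-0.002,0.008,0],[0,0,0,0,-0.002,0.008,0],[0,0,0,0,-0.002,0.008,0]],
  ],
)

```text
clock: 2.38
eef_pos: [0.4855, 0.2021, 0.0992]
tool_rot: [0.733, 0.68, 0.001, 0.001]
ft_force: [2.4, -0.2, 3.0]
finger_gap: 0.002
```

carry_out(
  rows=[
    [[0,0,0,0,0,0,0],[0,0,0,0,0,0,0],[0,0,0,0,0,0,0],[0,0,0,0,0,0,0],[0,0,0,0,0,0,0]],
  ],
)

```text
clock: 2.8
eef_pos: [0.4848, 0.2021, 0.0984]
tool_rot: [0.733, 0.68, 0.0, 0.0]
ft_force: [3.1, 0.7, 3.7]
finger_gap: 0.001
```

carry_out(
  rows=[
    [[0,0,0,0,0,0,0],[0,0,0,0,0,0,0],[0,0,0,0,0,0,0],[0,0,0,0,0,0,0],[0,0,0,0,0,0,0]],
  ],
)

```text
clock: 3.22
eef_pos: [0.4846, 0.202, 0.0983]
tool_rot: [0.733, 0.68, 0.0, -0.0]
ft_force: [2.7, 1.0, 4.1]
finger_gap: -0.0
```

```bash
python3 t.py; python3 - <<'E'
from h import *
save('wrist','w3');c=save('top','t3')
im=c['color'][130:280,180:350,::-1]
cv2.imwrite('pics/crop3.png',cv2.resize(im,None,fx=4.5,fy=4,interpolation=cv2.INTER_CUBIC))
E
```

```text
3.2167 [0.4846447  0.20203045 0.09834946] [ 1.79988139e+02 -1.86714829e-02  8.56733213e+01] [2.74276179 1.0022159  4.06985863] -9.559775748872743e-06
[-1.51528760e-03 -1.50294353e-05 -6.66510426e-02]
```

View pics/w3.png

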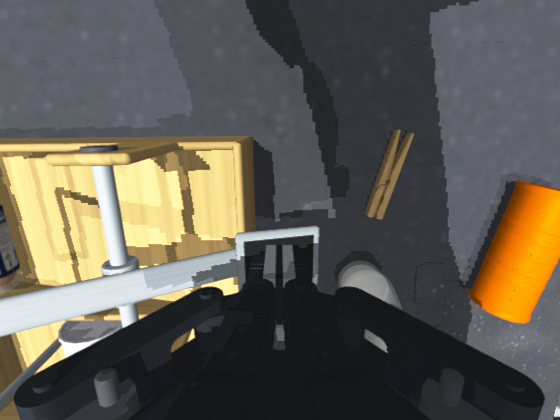

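View pics/crop3.png

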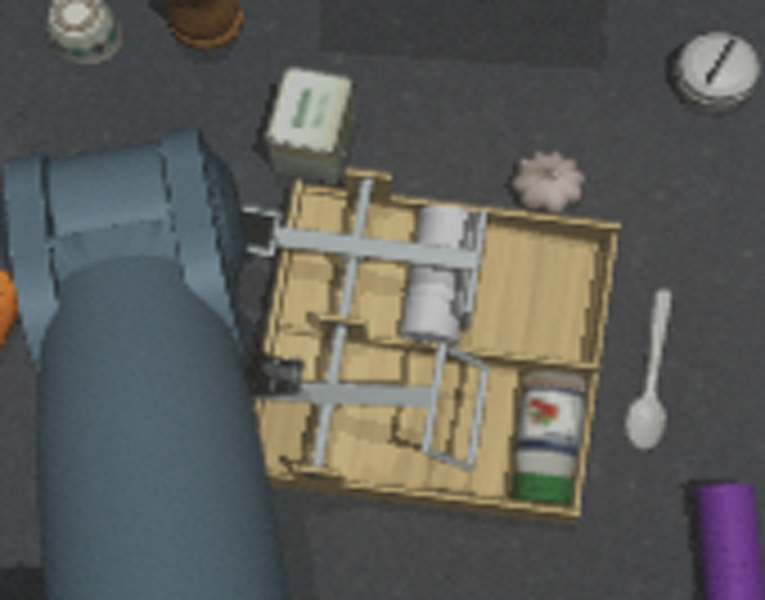

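The jar lies against the front board (crop 550,440), with the near gate up and the tin still behind its gate. Next I release the paddle.

carry_out(
  rows=[
    [[0,0,0,0,0,-0.008,0],[0,0,0,0,0,-0.02,0],[0,0,0,0,0,-0.035,0],[0,0,0,0,0,-0.055,0],[0,0,0,0,0,-0.08,0]],
  ],
)

```text
clock: 3.73
eef_pos: [0.481, 0.201, 0.177]
tool_rot: [0.733, 0.68, -0.004, -0.002]
ft_force: [0.6, -0.9, 0.8]
finger_gap: 0.006
```

carry_out(
  rows=[
    [[0,0,0,0.02,0,-0.03,0],[0,0,0,0.045,0,-0.05,0],[0,0,0,0.075,0,-0.05,0],[0,0,0,0.1,0,-0.05,0],[0,0,0,0.1,0,-0.05,0]],
  ],
)

```text
clock: 4.15
eef_pos: [0.4904, 0.3048, 0.2276]
tool_rot: [0.732, 0.681, -0.001, -0.001]
ft_force: [0.9, -0.2, -0.8]
finger_gap: -0.001
```

carry_out(
  rows=[
    [[0,0,0,0,0,0,0],[0,0,0,0,0,0,0],[0,0,0,0,0,0,0],[0,0,0,0,0,0,0],[0,0,0,0,0,0,0]],
  ],
)

```text
clock: 4.57
eef_pos: [0.4918, 0.3006, 0.2282]
tool_rot: [0.734, 0.679, -0.0, -0.0]
ft_force: [0.3, -0.9, -0.1]
finger_gap: 0.0
```

```bash
python3 t.py; python3 - <<'E'
from h import *
save('wrist','w4');c=save('top','t4')
im=c['color'][130:280,180:350,::-1]
cv2.imwrite('pics/crop4.png',cv2.resize(im,None,fx=4.5,fy=4,interpolation=cv2.INTER_CUBIC))
E
```

```text
4.5667 [0.49183096 0.300635   0.22822495] [-1.79961564e+02  2.47559035e-02  8.55999554e+01] [ 0.25108825 -0.8605796  -0.14879759] 0.00014732626563557647
[-0.10037497  0.00041543  0.06326806]
```

View pics/w4.png

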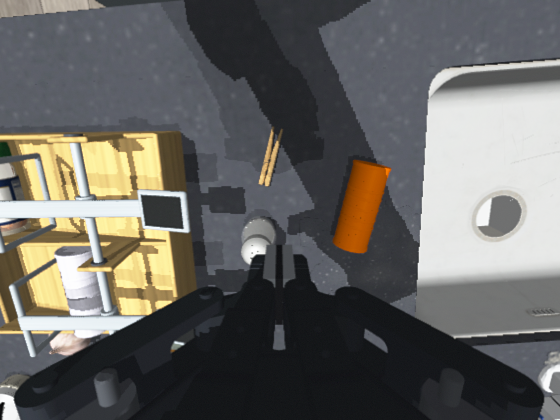

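View pics/crop4.png

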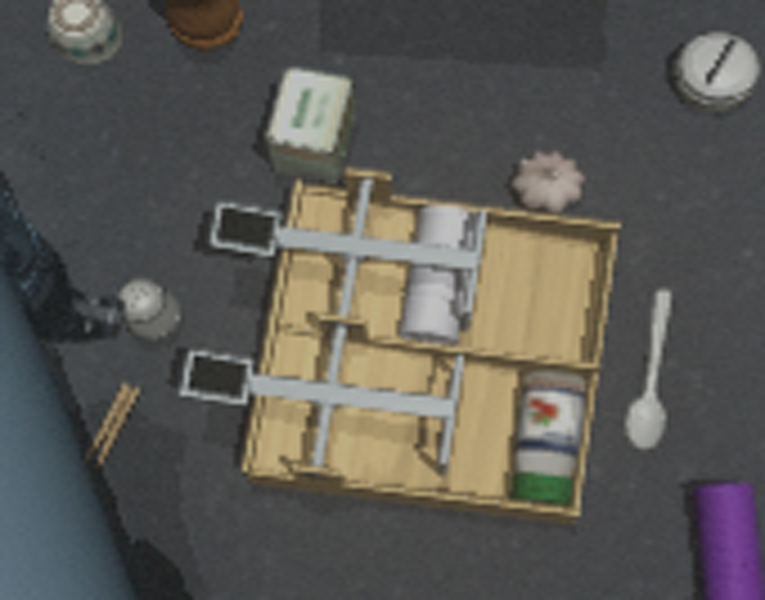

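The last pictures show the jar in the trough (crop 550,440) and the near paddle back at its starting position (216,377). The near gate is down again (455,410), the tin is unmoved, and the bystanders are where they were. The arm is clear of everything at z = 0.228.

```bash
python3 -c "
from rig import arm
print(arm.hand_in())"
```

```text
the job is handed in; nothing more can be done
None
```

The jar is in the trough with its gate shut behind it, and I have handed the job in; no verdict is reported. The jar (green cap) was in the near lane, so I pressed the near paddle to its stop with the closed fingertips. I held it there until the jar had rolled down, then lifted off and moved the arm clear.

- **Final state:** The last top picture shows the jar against the front board and the near paddle and gate back at rest. The tin is still behind its shut gate, and the far lever, tea box, garlic, salt shaker, teaspoon and peg are where they started.
- **Forces and time:** The wrist force readings, taken at the end of each move, were at most about 5 N. The arm's clock read 4.6 s at my last check, just before the final pictures and handing in.
- **Checks:** None failed or disagreed. I judged the gate and lever from the pictures and did not measure the lever angle.

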